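# Release a tested appliance control module and send it down the roller track

### The job

The control module in the test fixture has passed: swing the toggle clamp's handle up and over centre until the clamp arm stands fully open and stays there. Then, without lifting it, push the module lengthways out of its nest onto the sloped roller track, letting it go at the top so that it rolls down by itself and comes to rest flat against the end stop. Do not drag the module while it is still clamped, do not fling it, and leave the other things on the counter alone.

Things in the scene. Friction and masses are not known exactly. Their poses are not given: they have to be found in the camera images.
- fixture: Test fixture screwed to the counter. Origin: on the counter under the middle of the nest; x from clamp to nest (away from the robot), y along the nest to the roller track, z up. Nest: grey block, flat top 62 mm up, 140 mm along y (-70 to 70), both y ends open; side rails 77 mm apart, 7 mm high. Base plate 12 mm thick, x -115 to 50, y -75 to 75. Clamp post at x -75: 64 mm wide in y, 112 mm high.
- axle (a point): Middle of the axle (along y) on the clamp post, 122 mm above the counter, on which the clamp's handle and arm both turn. Handle: a stirrup of two 12 mm bars at y -48 and 48, joined at their ends by a rubber crossbar, 16 mm diameter, along y, 100 mm from the axle on the robot's side (-x), with only free space between it and the counter.
- handle_rest (a point): Fixed point: where the crossbar's centre lies with the handle at its lowest, 0.2 rad above level. Free play: the handle starts 0 to 0.28 rad above this (crossbar up to 26 mm higher), so feel or look for it. Lifted, it moves freely up to 0.28 rad, then bites and opens the clamp: about 10 N at the crossbar, falling to nothing over centre (0.68 rad); then a spring throws it to a hard stop at 1.43 rad.
- clamp_arm (a joint): Clamp arm angle, rad: 0 = level, clamping; about 1.84 = fully open, leaning back past upright at its stop, where the spring keeps it. It goes with the handle, 1.6 times the handle's swing once the play is taken up; in the play it does not move. The arm is 75 mm long, from the axle over the nest; its sprung rubber pad (24 mm across) presses the module with about 4 N.
- track_top (a point): Middle of the nest's +y edge, 62 mm up, where the roller track begins: nine free rollers (20 mm diameter), their tops in a plane sloping down at 0.14 rad along the fixture's +y, between side guides 77 mm apart that stand 10 mm above the rollers. Pushed until its middle is some 20 mm past this edge, the module rolls on by itself, slowly at first, 1 to 2 s to the stop.
- track_stop (a point): Middle of the face of the steel end stop, at roller height, 248 mm down the slope. The stop stands 24 mm above the rollers. A module home against it has its origin 253 mm along the fixture's y, 36 mm above the counter, tilted 0.14 rad with the track.
- module: White plastic appliance control module, a box 70 mm (x) by 120 mm (y) by 36 mm high, 0.25 to 0.5 kg. Origin: centre of its underside, z up. It lies in the nest under the clamp pad, within 6 mm of its middle, long side along the fixture's y, its -y end face free to be pushed.
- screwdriver: Screwdriver lying on the counter beside the clamp, in front of the track. Leave alone.
- tape: Cardboard tape core, 90 mm across, 24 mm high, on the counter beyond the nest. Leave alone.
- calculator: Black desk calculator, 150 x 105 x 18 mm. Leave alone.
- mug: Yellow mug, 76 mm across, 90 mm high. Leave alone.
- remote: Grey remote control, 160 x 45 x 18 mm. Leave alone.
Things that resemble listed ones, but are neither listed nor needed, are in the scene too. There is more than one size of the module; the one meant has the size given above.

How it is judged:
By the outcome, as a careful person would: the job done as asked, in the order asked, and still so for the second after the job is handed in, with the robot touching nothing.
It also fails if it takes over 51 s, if anything falls off the work surface, if the arm or the gripper's body presses on something with over 40 N, if the wrist force passes 120 N, or if a joint passes its speed limit or range.

### The arm

A 7-joint arm with a two-finger parallel gripper is mounted at the origin on the work surface. World frame = base frame: x ahead of the robot, y to its left, z up, the work surface at z = 0. Lengths are in m, angles in rad, forces in N, time in s.
With the tool pointing down it reaches from about 0.35 to 0.9 m from the base axis. Payload 8.1 kg.
Tool frame: the origin (TCP) lies at the centre of the arm's flange, where the gripper is bolted on; the fingertips stand 178 mm ahead of it and the grasp point (between the pads) lies 159 mm ahead of it; x points along the fingers, z is the direction in which the jaws open and shut, and the axes are right-handed (so a half turn about x gives the same grasp; the last joint's range is limited). The gripper opens to 92 mm and grips with 3 to 60 N. Pads are 19 mm wide; open, the fingers measure 130 mm over their backs; the gripper's body (75 mm by 190 mm) begins 47 mm behind the grasp point.
Start: joints at [-1.346, 0.434, 0.025, 1.573, -0.012, 1.134, -0.075], TCP at [0.201, 0.592, 0.405] pointing down, gripper open.
Joint ranges: [-2.62, 2.62], [-0.44, 2.09], [-1.27, 1.32], [0.08, 2.57], [-1.32, 4.46], [0.12, 2], [-2.74, 2.74]. Speed limits (rad/s): [2.22, 2.22, 3.01, 3.01, 3.14, 3.14, 3.14].

### API

Orientations are given as a rotation vector (axis times angle).
In Python, from cell import arm, get_image, search_frame, pinpoint gives the robot as it stands.
- The arm moves only by the tool arm_command, never from a script. Its argument "motion" is a list of rows, each a list of 7 numbers: the finger opening in mm, from 0 to 91.8, then the shift along the tool's x, y, z in mm, then the turn, a rotation vector about the tool's x, y, z in degrees. In form: [[fingers, x, y, z, ax, ay, az], ...]. A call has 1 to 5 rows; each row shifts and turns the commanded pose from where the row before left it, along the tool's axes as they then stand; what a row does not reach is not made up. A row lasts 1/8 s, in which the tool goes at most 62.5 mm and 10.7 degrees, less where a joint would pass 70% of its speed; a pose out of reach is approached as far as the arm can. A call with a gripper value outside its range is refused whole. The fingers move at their own pace and stop on an object; "newtons" is the grip in N (left out, the last holds). Time passes only in rows, so rows that do not move let the fingers close. It gives the time, the measured TCP pose, the force and the opening at its end, in the units of the state.
- arm.observe(): the state, without advancing time (a new reading comes with each control period).
- get_image(name): name is "side" or "top"; returns a dict with "frame" (384x512x3 uint8, red, green, blue), "range_z" (384x512 float32, m along the optical axis (not along the pixel's ray), 0 where there is no reading), "K" (3x3 intrinsics, pixels), "origin" and "rotation" of the camera in the world. Camera axes: x right, y down, z forward; pixel columns grow to the right and rows downward; lengths in m; the calibration is good to about 2 mm. A picture is of the moment at which its call begins.
- arm.sign_off(): hands the job in, once; it reports no verdict.
Trained networks look in the newest picture that a camera, given by its name, has taken for a name from the list of things; names that differ only in an ending like _2 or _b are one class to them, and where a whole thing is asked for, a point or a joint stands for the part that bears it (a point fixed in the world has none). Each returns a list of dicts, best first, with "p" (0 to 1); they miss things now and then, are a little off and sometimes report something else, mostly with a low value. They report only what shows in the picture. A call takes as long as a camera call. They do not tell look-alikes from the thing itself.
- search_frame(camera, target): "point" ([x, y, z] in m, in world coordinates, good to about 4 mm: the middle of the surface that is visible of it).
- pinpoint(camera, target): "point" ([x, y, z] in m, in world coordinates, good to about 4 mm: a listed point, or the origin of a listed thing).
The state is a dict: "clock": time; "joints": joint angles; "dq": joint speeds; "joint_efforts": joint torques, N m; "position": TCP position; "ee_rot": TCP orientation; "force": force on the tool from outside, world axes, zero at the start; "ft_torque": the same for the moment, N m; "width": opening from 0.0 (shut) to 1.0 (fully open).
Only numpy, scipy, OpenCV 4.12 (cv2) and the standard library are available. Lean on these libraries where they do the work, as an engineer would, in place of code of your own. Each camera call takes 0.05 s, during which the arm holds its last target. There are 200 camera calls.

## Working session

There is one attempt and no reset: what is moved stays moved. The work goes in short steps, Python scripts to look and compute and a tool call to move; the robot and the scene stay as the last step left them, time stands still between calls to the robot, and variables do not carry over. Pictures are saved under pics/ and viewed, about 8 in all and at most 12, crops included, and the job is handed in when it is done.

Besides the shell and the picture viewer there is one more tool, called as name(argument=value, ...), one argument or row to a line, values as JSON. arm_command: Moves the arm, as the interface text tells. Its arguments: {"type":"object","properties":{"motion":{"type":"array"},"newtons":{"type":"number"}},"required":["motion"]}

```bash
mkdir -p pics; ls
cat > h.py <<'E'
import numpy as np, cv2
from cell import arm, get_image, search_frame, pinpoint
def save(name,fn,crop=None,scale=1):
    d=get_image(name); f=d["frame"]
    if crop: f=f[crop[1]:crop[3],crop[0]:crop[2]]
    f=cv2.resize(f,None,fx=scale,fy=scale,interpolation=cv2.INTER_CUBIC)
    cv2.imwrite("pics/"+fn,f[:,:,::-1]); return d
def px(d,p):
    c=np.array(d["rotation"]).T@(np.array(p)-d["origin"]); u=np.array(d["K"])@c; return (u[:2]/u[2]).round(0)
def xyz(d,u,v):
    z=d["range_z"][v,u]; return np.array(d["rotation"])@(np.linalg.inv(d["K"])@[u,v,1]*z)+d["origin"]
E
python3 - <<'E'
from h import *
np.set_printoptions(precision=4,suppress=True)
print(arm.observe())
D={c:save(c,c+"1.png",scale=1.5) for c in("side","top")}
for c in D:
    print(c,D[c]["origin"])
    for t in["fixture","axle","handle_rest","track_top","track_stop","module","clamp_arm"]:
        for r in pinpoint(c,t)[:3] if t!="clamp_arm" else search_frame(c,t)[:2]: print(c,t,np.array(r["point"]),round(r["p"],2),px(D[c],r["point"]))
E
```

```text
pics
{'clock': 0.0, 'joints': array([-1.3456,  0.4352,  0.025 ,  1.5741, -0.0116,  1.134 , -0.0751]), 'dq': array([-0.0004,  0.0014,  0.0013, -0.0005, -0.0024, -0.0008,  0.0011]), 'joint_efforts': array([ -0.0007, -66.7836,   0.9848, -31.4476,  -0.0606,   0.0421,
         0.0002]), 'position': array([0.2012, 0.5915, 0.404 ]), 'ee_rot': array([-0.9654,  1.3479,  0.9637]), 'force': array([ 0.3207, -0.5372, -0.3889]), 'ft_torque': array([ 0.0047, -0.0372,  0.0381]), 'width': 0.9989633296328335}
side [-0.2092 -0.8654  0.9578]Traceback (most recent call last):
  File "<stdin>", line 8, in <module>
  File "h.py", line 9, in px
    c=np.array(d["rotation"]).T@(np.array(p)-d["origin"]); u=np.array(d["K"])@c; return (u[:2]/u[2]).round(0)
                                                             ~~~~~~~~~~~~~~~~^~
ValueError: matmul: Input operand 1 does not have enough dimensions (has 0, gufunc core with signature (n?,k),(k,m?)->(n?,m?) requires 1)
```

```bash
python3 - <<'E'
from h import *
d=get_image("side"); print(repr(d["rotation"]),d["K"])
E
sed -i 's/np.array(d\["rotation"\])/R(d)/; ' h.py
cat >> h.py <<'E'
def R(d):
    r=np.array(d["rotation"],float)
    if r.shape==(3,3): return r
    if r.size==3: return cv2.Rodrigues(r)[0]
    from scipy.spatial.transform import Rotation
    return Rotation.from_quat(r).as_matrix()
E
python3 - <<'E'
from h import *
np.set_printoptions(precision=4,suppress=True)
D={c:save(c,c+"1.png",scale=1.5) for c in("side","top")}
for c in D:
    print(c,D[c]["origin"])
    for t in["fixture","axle","handle_rest","track_top","track_stop","module","clamp_arm"]:
        for r in pinpoint(c,t)[:3] if t!="clamp_arm" else search_frame(c,t)[:2]: print(c,t,np.array(r["point"]),round(r["p"],2),px(D[c],r["point"]))
E
```

```text
array([-2.06615827,  0.80333147, -0.38632695]) [[488.97751559   0.         259.03134672]
 [  0.         488.97751559 189.80806716]
 [  0.           0.           1.        ]]
side [-0.2092 -0.8654  0.9578]
side fixture [ 0.6261 -0.0411  0.001 ] 0.92 [289. 221.]
side axle [ 0.5503 -0.0272  0.1213] 0.95 [267. 198.]
side handle_rest [ 0.4546 -0.0191  0.1421] 0.91 [240. 205.]
side handle_rest [ 0.3638 -0.4421  0.0059] 0.53 [331. 350.]
side track_top [0.6359 0.0321 0.0649] 0.88 [275. 193.]
side track_stop [0.6568 0.2766 0.0293] 0.84 [231. 169.]
side module [ 0.6289 -0.0385  0.0583] 0.92 [289. 206.]
side module [ 0.5914 -0.2325  0.0008] 0.83 [328. 258.]
side module [ 0.724  -0.2149 -0.0008] 0.56 [353. 235.]
top [0.3753 0.0188 1.6068]
top fixture [ 0.6253 -0.0396  0.0042] 0.63 [272. 171.]
top fixture [ 0.7286 -0.0755  0.001 ] 0.25 [283. 142.]
top axle [ 0.5555 -0.0332  0.1265] 0.68 [271. 187.]
top axle [0.5888 0.4693 0.0026] 0.28 [123. 178.]
top handle_rest [ 0.4552 -0.0268  0.1406] 0.91 [269. 219.]
top handle_rest [ 0.6258 -0.0383  0.0605] 0.49 [272. 169.]
top track_top [0.6345 0.0299 0.0614] 0.94 [252. 165.]
top track_stop [0.6542 0.2773 0.0272] 0.91 [179. 159.]
top module [ 0.6275 -0.0392  0.0608] 0.7 [273. 168.]
top module [ 0.591  -0.2325 -0.0022] 0.59 [328. 183.]
top module [ 0.7297 -0.2086  0.0019] 0.59 [322. 143.]
top clamp_arm [ 0.5947 -0.0331  0.1315] 0.72 [272. 175.]
```

View pics/side1.png

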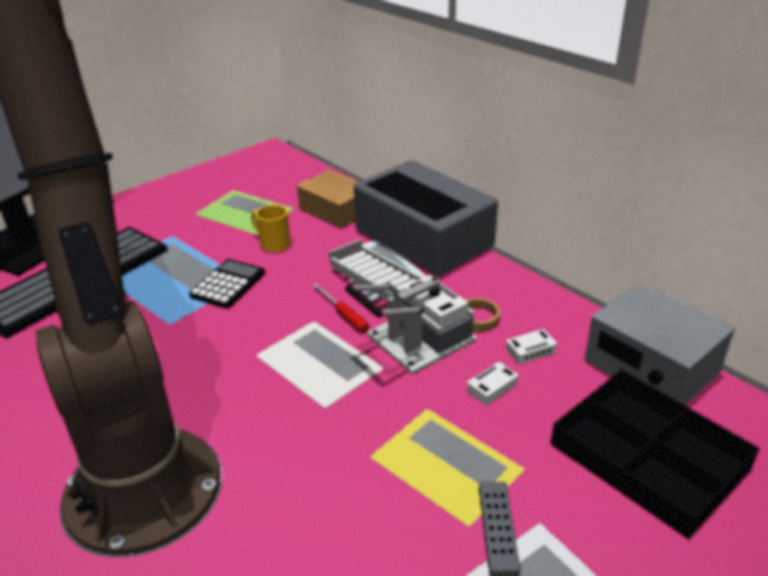

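View pics/top1.png

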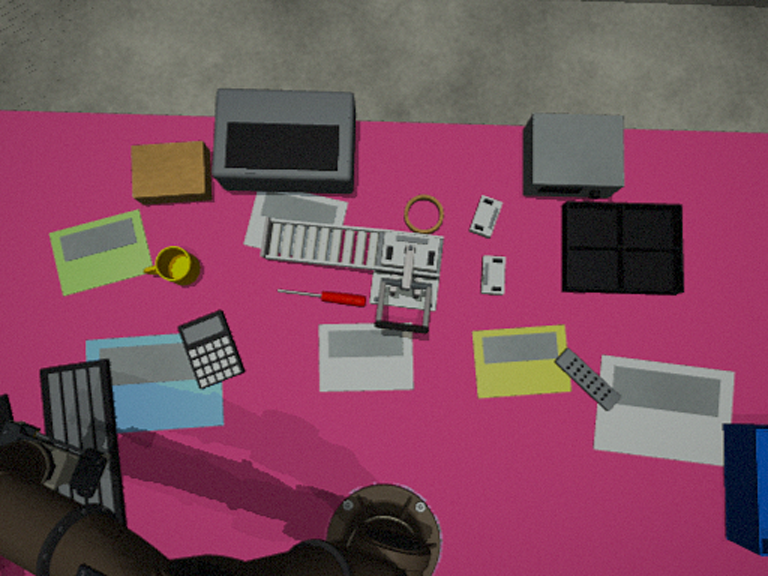

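```bash
cat >> h.py <<'E'
np.set_printoptions(precision=4,suppress=True)
YAW=-0.08; FO=np.array([0.6257,-0.0403,0.0])
FR=cv2.Rodrigues(np.array([0,0,YAW]))[0]
def w2f(P): return (np.asarray(P)-FO)@FR
def f2w(p): return FR@np.asarray(p,float)+FO
def cloud(d):
    v,u=np.mgrid[:384,:512]; z=d["range_z"]; P=np.stack([(u-d["K"][0,2])/d["K"][0,0]*z,(v-d["K"][1,2])/d["K"][1,1]*z,z],-1)
    return (P@R(d).T+d["origin"])[z>0]
def state(jaw=None):
    "tool pose; error of tool-down attitude with jaw along world dir, as tool rotvec deg"
    s=arm.observe(); T=cv2.Rodrigues(np.array(s["ee_rot"]))[0]; print(s["clock"],"tcp",s["position"],"fix",w2f(s["position"])*1e3,"F",s["force"],"w",s["width"]); print("axes\n",T)
    return s,T
def goto(p_f,jaw_f):
    "shift (mm, tool axes) and turn (deg) to put TCP at fixture p (m), tool down, jaw along jaw_f"
    s,T=state(); x=np.array([0,0,-1.]); z=FR@np.array(jaw_f,float)
    best=min((cv2.Rodrigues(T.T@np.stack([x,np.cross(k*z,x),k*z],1))[0].ravel() for k in(1,-1)),key=np.linalg.norm)
    print("shift",(T.T@(f2w(p_f)-s["position"])*1e3).round(1),"turn",np.degrees(best).round(1),"joints",s["joints"])
E
python3 - <<'E'
from h import *
for c in("top","side"):
    d=save(c,c+"2.png",(215,130,325,235),6) if c=="top" else save(c,c+"2.png",(215,160,330,250),6)
    q=w2f(cloud(d))*1e3
    m=(q[:,0]>-195)&(q[:,0]<-125)&(abs(q[:,1])<40)&(q[:,2]>60)&(q[:,2]<240); r=q[m]
    print(c,m.sum(),np.median(r,0),r.min(0),r.max(0))
    m=(abs(q[:,0])<45)&(abs(q[:,1])<90)&(q[:,2]>85)&(q[:,2]<106); r=q[m]; print(" module top",m.sum(),np.median(r,0),np.percentile(r,[1,99],0))
    m=(abs(q[:,0]+75)<8)&(abs(q[:,1])<60)&(q[:,2]>105)&(q[:,2]<160);r=q[m];print(" axle",m.sum(),np.percentile(r,[1,50,99],0))
goto([-.172,.027,.36],[1,0,0])
E
```

```text
top 154 [-167.5047   -3.1213  164.7206] [-176.0999  -39.9819  145.7443] [-127.454    39.836   174.5076]
 module top 695 [ 0.7127 -2.4266 99.4604] [[-35.2154 -56.9269  88.7199]
 [ 34.5986  60.6282 105.7444]]
 axle 166 [[-82.526  -48.6854 112.095 ]
 [-75.6581   5.1488 129.6737]
 [-67.5356  56.753  138.5357]]
side 123 [-170.5106   -0.3774  165.6846] [-175.3711  -39.1484  154.3574] [-158.5889   39.8776  170.4155]
 module top 523 [ -7.2199 -27.2297  99.3575] [[-34.8609 -62.8088  85.7837]
 [ 36.1731  57.2682 105.0113]]
 axle 169 [[-82.7035 -54.1969 109.1942]
 [-76.5139  -5.4498 128.4736]
 [-67.802   51.8183 135.712 ]]
1.1 tcp [0.2012 0.5917 0.4047] fix [-473.6015  596.0655  404.7417] F [-0.1213  0.7278  0.0905] w 1.0025339744371957
axes
 [[-0.     -0.9467  0.3221]
 [ 0.      0.3221  0.9467]
 [-1.      0.      0.    ]]
shift [  44.7 -432.  -477.7] turn [75.8  0.  -0. ] joints [-1.3456  0.4345  0.025   1.5732 -0.0116  1.134  -0.0751]
```

View pics/side2.png

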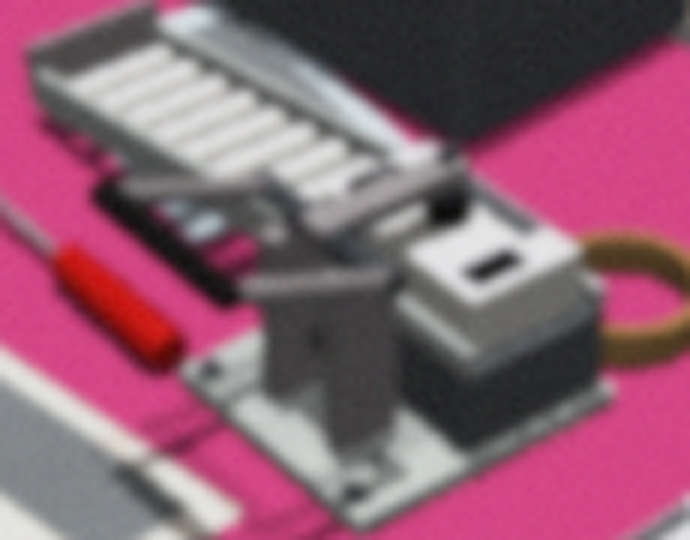

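View pics/top2.png

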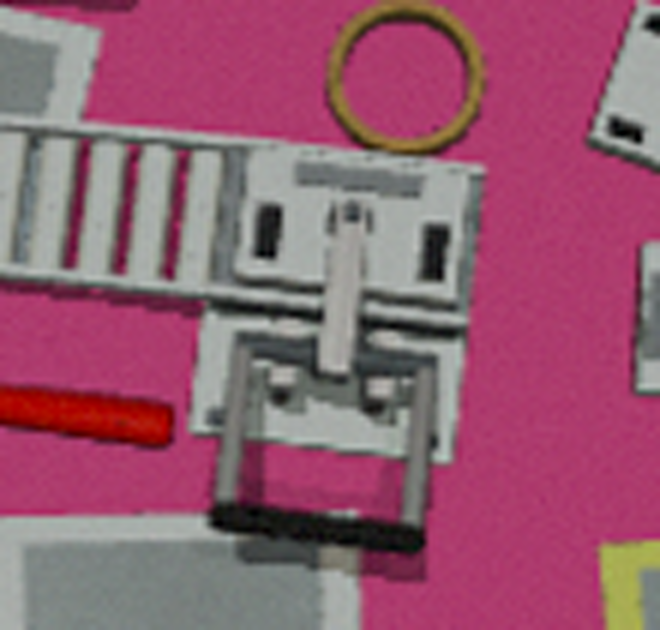

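```bash
cat >> h.py <<'E'
def rows(p_f,jaw_f,n):
    s,T=state(); x=np.array([0,0,-1.]); z=FR@np.array(jaw_f,float); P=s["position"]; D=(f2w(p_f)-P)/n
    rv=min((cv2.Rodrigues(T.T@np.stack([x,np.cross(k*z,x),k*z],1))[0].ravel() for k in(1,-1)),key=np.linalg.norm)
    for i in range(n):
        print((T.T@D*1e3).round(1),np.degrees(rv/n).round(2)); T=T@cv2.Rodrigues(rv/n)[0]
E
python3 -c "
from h import *
rows([-.169,.025,.40],[1,0,0],12)"
```

```text
1.1 tcp [0.2012 0.5917 0.4047] fix [-473.6015  596.0655  404.7417] F [-0.1213  0.7278  0.0905] w 1.0025339744371957
axes
 [[-0.     -0.9467  0.3221]
 [ 0.      0.3221  0.9467]
 [-1.      0.      0.    ]]
[  0.4 -36.3 -39.9] [ 6.32  0.   -0.  ]
[  0.4 -40.5 -35.7] [ 6.32  0.   -0.  ]
[  0.4 -44.1 -31. ] [ 6.32  0.   -0.  ]
[  0.4 -47.3 -26. ] [ 6.32  0.   -0.  ]
[  0.4 -49.8 -20.6] [ 6.32  0.   -0.  ]
[  0.4 -51.8 -15. ] [ 6.32  0.   -0.  ]
[  0.4 -53.1  -9.2] [ 6.32  0.   -0.  ]
[  0.4 -53.8  -3.3] [ 6.32  0.   -0.  ]
[  0.4 -53.9   2.6] [ 6.32  0.   -0.  ]
[  0.4 -53.3   8.6] [ 6.32  0.   -0.  ]
[  0.4 -52.   14.4] [ 6.32  0.   -0.  ]
[  0.4 -50.1  20. ] [ 6.32  0.   -0.  ]
```

arm_command(
  motion=[
    [60,0,-36,-40,6.3,0,0],
    [60,0,-40,-36,6.3,0,0],
    [60,0,-44,-31,6.3,0,0],
    [60,0,-47,-26,6.3,0,0],
    [60,0,-50,-21,6.3,0,0],
  ],
  newtons=25,
)

```text
clock: 1.72
position: [0.3081, 0.3425, 0.405]
ee_rot: [-0.539, 1.502, 0.54]
force: [0.4, 1.0, -0.1]
width: 0.656
```

arm_command(
  motion=[
    [60,0,-52,-15,6.3,0,0],
    [60,0,-53,-9,6.3,0,0],
    [60,0,-54,-3,6.3,0,0],
    [60,0,-54,3,6.3,0,0],
    [60,0,-53,9,6.3,0,0],
  ],
)

```text
clock: 2.35
position: [0.4173, 0.0958, 0.4051]
ee_rot: [-0.109, 1.567, 0.11]
force: [1.1, 0.2, -0.6]
width: 0.654
```

arm_command(
  motion=[
    [60,0,-52,14,6.3,0,0],
    [60,0,-50,20,6.3,0,0],
    [60,0,0,0,0,0,0],
  ],
)

```text
clock: 2.72
position: [0.4607, -0.0051, 0.4052]
ee_rot: [0.065, 1.568, -0.068]
force: [-0.6, 1.3, -0.8]
width: 0.655
```

```bash
python3 -c "
from h import *
goto([-.169,.025,.325],[1,0,0])"
```

```text
2.725 tcp [ 0.4607 -0.0051  0.4052] fix [-167.3266   21.8646  405.1804] F [-0.6301  1.3433 -0.775 ] w 0.654846458765414
axes
 [[ 0.0016  0.0846  0.9964]
 [-0.0014  0.9964 -0.0846]
 [-1.     -0.0012  0.0018]]
shift [80.2  3.2 -1.8] turn [-0.3  0.1  0.1] joints [-0.6261  0.1683  0.6092  1.9915 -0.1115  1.0128 -0.0491]
```

arm_command(
  motion=[
    [60,40,3,-2,0,0,0],
    [60,25,0,0,0,0,0],
    [60,15,0,0,0,0,0],
  ],
)

```text
clock: 3.1
position: [0.4576, 0.0027, 0.3237]
ee_rot: [0.059, 1.571, -0.059]
force: [0.3, -0.3, -0.4]
width: 0.654
```

arm_command(
  motion=[
    [10,0,0,0,0,0,0],
    [10,0,0,0,0,0,0],
    [10,0,0,0,0,0,0],
    [10,0,0,0,0,0,0],
  ],
  newtons=25,
)

```text
clock: 3.6
position: [0.4582, 0.0019, 0.3253]
ee_rot: [0.06, 1.569, -0.06]
force: [-0.2, -0.3, 0.7]
width: 0.268
```

```bash
python3 -c "
from h import *
save('side','side3.png',(195,140,330,250),5); state()"
```

```text
3.65 tcp [0.4591 0.0016 0.3255] fix [-169.382    28.445   325.4787] F [13.4621 -5.0688 -9.1829] w 0.22452192787133454
axes
 [[ 0.0042  0.0766  0.9971]
 [-0.0004  0.9971 -0.0766]
 [-1.     -0.      0.0042]]
```

View pics/side3.png

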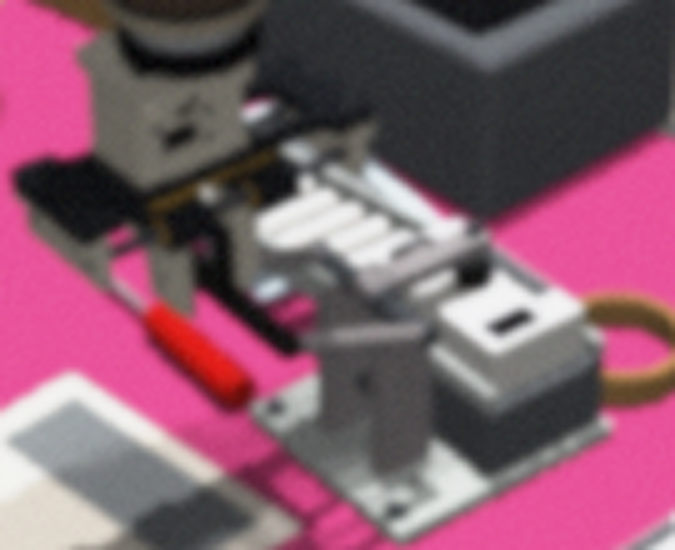

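The fingers straddle the black crossbar near (250,290) in the crop and are just closing on it; the clamp is still down.

arm_command(
  motion=[
    [10,0,0,0,0,0,0],
    [10,0,0,0,0,0,0],
  ],
)

```text
clock: 3.9
position: [0.461, 0.0012, 0.326]
ee_rot: [0.06, 1.561, -0.061]
force: [14.1, -3.7, -8.0]
width: 0.164
```

```bash
python3 -c "
from h import *
state()
import numpy as np
a0=.36
for a in np.arange(.36,1.66,.08): print(round(a,2),(100*np.array([np.cos(a0)-np.cos(a),np.sin(a)-np.sin(a0)])).round(1))"
```

```text
3.9 tcp [0.461  0.0012 0.326 ] fix [-167.5308   28.2276  326.0475] F [14.0703 -3.6942 -8.0163] w 0.1639846270576729
axes
 [[ 0.0091  0.0772  0.997 ]
 [-0.0012  0.997  -0.0772]
 [-1.     -0.0005  0.0091]]
0.36 [0. 0.]
0.44 [3.1 7.4]
0.52 [ 6.8 14.5]
0.6 [11.1 21.2]
0.68 [15.8 27.7]
0.76 [21.1 33.7]
0.84 [26.8 39.2]
0.92 [33.  44.3]
1.0 [39.6 48.9]
1.08 [46.5 53. ]
1.16 [53.7 56.5]
1.24 [61.1 59.4]
1.32 [68.8 61.6]
1.4 [76.6 63.3]
1.48 [84.5 64.4]
1.56 [92.5 64.8]
1.64 [100.5  64.5]
```

arm_command(
  motion=[
    [10,-3,0,5,0,0,0],
    [10,-7,0,4,0,0,0],
    [10,-7,0,4,0,0,0],
  ],
  newtons=30,
)

```text
clock: 4.28
position: [0.4703, 0.0008, 0.3415]
ee_rot: [0.06, 1.573, -0.061]
force: [-1.5, -1.3, -12.5]
width: 0.162
```

```bash
python3 -c "
from h import *
state()"
```

```text
4.275 tcp [0.4703 0.0008 0.3415] fix [-158.2012   28.5081  341.5395] F [ -1.4867  -1.2847 -12.5152] w 0.16245288292286789
axes
 [[-0.0026  0.0768  0.997 ]
 [-0.0002  0.997  -0.0768]
 [-1.     -0.0004 -0.0026]]
```

arm_command(
  motion=[
    [10,-6,0,4,0,0,0],
    [10,-6,0,4,0,0,0],
    [10,-5.5,0,5,0,0,0],
    [10,-5.5,0,5.5,0,0,0],
  ],
)

```text
clock: 4.78
position: [0.4879, -0.0003, 0.3646]
ee_rot: [0.061, 1.575, -0.059]
force: [-12.0, 0.8, 0.7]
width: 0.167
```

```bash
python3 -c "
from h import *
s,T=state(); q=w2f(s['position'])*1e3; print(np.hypot(q[0]+75,q[2]-168-122),np.arctan2(q[2]-290,-75-q[0]))"
```

```text
4.775 tcp [ 0.4879 -0.0003  0.3646] fix [-140.5463   28.868   364.5947] F [-12.0147   0.8047   0.7051] w 0.16705913029698663
axes
 [[-0.0054  0.0763  0.9971]
 [ 0.001   0.9971 -0.0763]
 [-1.      0.0006 -0.0055]]
99.30100382336664 0.8498748674079367
```

arm_command(
  motion=[
    [10,-5.5,0,4.5,0,0,0],
    [10,-5,0,6,0,0,0],
    [10,-4,0,6.5,0,0,0],
    [10,-3.5,0,6.5,0,0,0],
  ],
)

```text
clock: 5.28
position: [0.5128, -0.0023, 0.384]
ee_rot: [0.061, 1.571, -0.059]
force: [-5.5, -1.5, 4.6]
width: 0.161
```

```bash
python3 -c "
from h import *
s,T=state(); q=w2f(s['position'])*1e3; print(np.hypot(q[0]+75,q[2]-168-122),np.arctan2(q[2]-290,-75-q[0]))"
```

```text
5.275 tcp [ 0.5128 -0.0023  0.384 ] fix [-115.6114   28.8187  384.0156] F [-5.4859 -1.4988  4.6142] w 0.1608020962299622
axes
 [[-0.0006  0.0763  0.9971]
 [ 0.0011  0.9971 -0.0763]
 [-1.      0.0011 -0.0007]]
102.41200020914685 1.1630420149678797
```

arm_command(
  motion=[
    [10,-3,0,7,0,0,0],
    [10,-2,0,7,0,0,0],
    [10,-1.5,0,7.5,0,0,0],
    [10,-1,0,7.5,0,0,0],
    [10,0,0,7,0,0,0],
  ],
)

```text
clock: 5.9
position: [0.5494, -0.0053, 0.391]
ee_rot: [0.06, 1.569, -0.06]
force: [-4.2, -0.9, 7.1]
width: 0.163
```

```bash
python3 -c "
from h import *
s,T=state(); q=w2f(s['position'])*1e3; print(np.hypot(q[0]+75,q[2]-168-122),np.arctan2(q[2]-290,-75-q[0]))
save('side','side4.png',(195,120,330,230),5)"
```

```text
5.9 tcp [ 0.5494 -0.0053  0.391 ] fix [-78.8875  28.782  391.0477] F [-4.2227 -0.9224  7.0749] w 0.16283345564925253
axes
 [[ 0.0009  0.0765  0.9971]
 [ 0.0001  0.9971 -0.0765]
 [-1.      0.0002  0.0009]]
101.12245660859563 1.5323431188950563
```

View pics/side4.png

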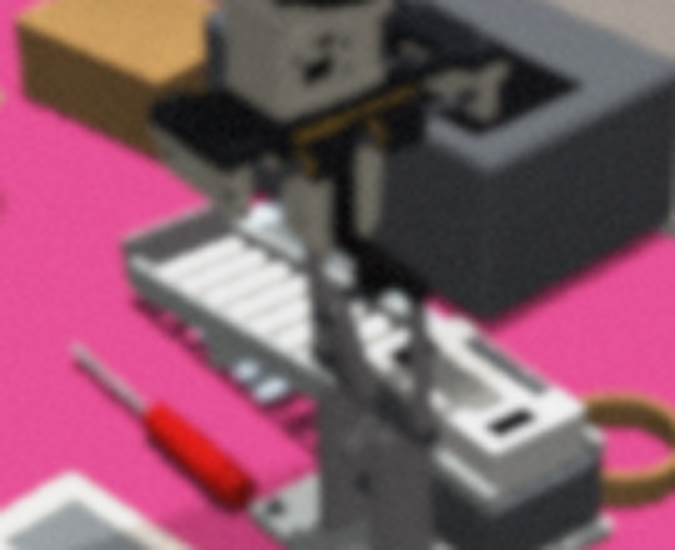

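The handle is nearly upright and the arm has swung back, with the module free in its nest. I'll finish the last bit and release.

arm_command(
  motion=[
    [10,0,0,5,0,0,0],
    [10,0,0,3,0,0,0],
    [50,0,0,0,0,0,0],
    [50,0,0,0,0,0,0],
    [50,0,0,0,0,0,0],
  ],
)

```text
clock: 6.58
position: [0.5569, -0.0054, 0.3902]
ee_rot: [0.06, 1.569, -0.06]
force: [-0.4, 0.4, 0.1]
width: 0.443
```

arm_command(
  motion=[
    [50,-15,0,0,0,0,0],
    [50,-30,0,0,0,0,0],
    [50,-45,0,0,0,0,0],
  ],
)

```text
clock: 6.95
position: [0.5564, -0.0056, 0.4814]
ee_rot: [0.06, 1.571, -0.061]
force: [1.7, 0.4, 0.3]
width: 0.545
```

Run:
```python
from h import *
for c in("top","side"):
    d=get_image(c) if c=="top" else save("side","side5.png",(195,120,330,230),5)
    q=w2f(cloud(d))*1e3
    m=(q[:,0]>-120)&(q[:,0]<-30)&(abs(q[:,1])<55)&(q[:,2]>170)&(q[:,2]<245); r=q[m]
    if len(r): print(c,"handle",len(r),np.median(r,0),np.percentile(r,[2,98],0))
    m=(abs(q[:,0])<45)&(abs(q[:,1])<90)&(q[:,2]>85)&(q[:,2]<106); r=q[m]; print(" module top",len(r),np.median(r,0),np.percentile(r,[1,99],0))
rows([0,-.098,.40],[0,1,0],9)
```

```text
top handle 10 [-75.3398 -47.5511 226.3098] [[-79.3419 -50.4813 202.7855]
 [-68.3013 -45.5873 233.425 ]]
 module top 4 [-29.5641 -55.774  101.2339] [[-34.0439 -56.3512  98.8415]
 [-24.2443 -55.5466 103.6145]]
side handle 411 [-75.9901  -4.4425 209.3188] [[-106.3918  -53.2243  173.4616]
 [ -67.2843   49.9211  232.5214]]
 module top 619 [ -1.898  -19.4157  99.5487] [[-35.0922 -64.085   85.6557]
 [ 36.3238  55.7573 104.9223]]
7.05 tcp [ 0.5577 -0.0065  0.4858] fix [-70.4993  28.2736 485.8055] F [ 0.3745  0.2844 -0.2149] w 0.5425845625846933
axes
 [[ 0.0084  0.0769  0.997 ]
 [ 0.001   0.997  -0.0769]
 [-1.      0.0017  0.0083]]
[  9.6 -14.1   7.7] [-9.98  0.05  0.03]
[  9.6 -15.2   5.2] [-9.98  0.05  0.03]
[  9.5 -15.9   2.5] [-9.98  0.05  0.03]
[  9.5 -16.1  -0.3] [-9.98  0.05  0.03]
[  9.5 -15.8  -3.1] [-9.98  0.05  0.03]
[  9.5 -15.   -5.8] [-9.98  0.05  0.03]
[  9.5 -13.8  -8.3] [-9.98  0.05  0.03]
[  9.5 -12.1 -10.5] [-9.98  0.05  0.03]
[  9.5 -10.1 -12.5] [-9.98  0.05  0.03]
```

View pics/side5.png

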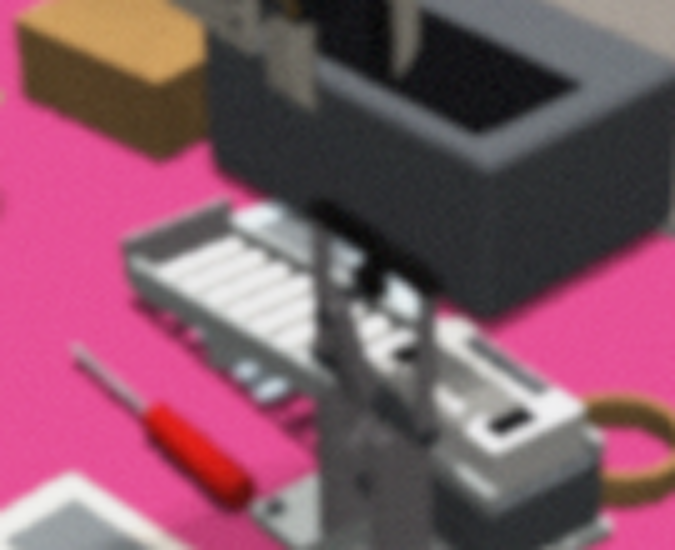

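The clamp stands fully open on its own: crossbar upright at (370,250), arm leaned back, and the module still in its nest. Next I'll swing around to the module's -y end.

arm_command(
  motion=[
    [0,2,-14,8,-10,0,0],
    [0,6,-15,5,-10,0,0],
    [0,10,-16,2.5,-10,0,0],
    [0,10,-16,0,-10,0,0],
    [0,10,-16,-3,-10,0,0],
  ],
)

```text
clock: 7.68
position: [0.5908, -0.0791, 0.4425]
ee_rot: [-0.627, 1.478, 0.627]
force: [-0.1, 0.1, -0.2]
width: 0.045
```

arm_command(
  motion=[
    [0,10,-15,-6,-10,0,0],
    [0,10,-14,-8,-10,0,0],
    [0,10,-12,-10.5,-10,0,0],
    [0,10,-10,-12.5,-9.8,0,0],
    [0,0,0,0,0,0,0],
  ],
)

```text
clock: 8.3
position: [0.6171, -0.1384, 0.4019]
ee_rot: [-1.148, 1.248, 1.148]
force: [-0.2, 0.3, 0.7]
width: 0.005
```

```bash
python3 -c "
from h import *
goto([0,-.1,.256],[0,1,0])"
```

```text
8.3 tcp [ 0.6171 -0.1384  0.4019] fix [ -0.7381 -98.4682 401.9382] F [-0.1924  0.3232  0.6737] w 0.004584835190021132
axes
 [[-0.0009 -0.9965  0.0833]
 [-0.0005  0.0833  0.9965]
 [-1.      0.0008 -0.0005]]
shift [145.9  -0.9  -1.5] turn [-0.2 -0.  -0. ] joints [-0.0633  0.4544  0.2953  1.5742 -0.1407  1.1348  1.7508]
```

arm_command(
  motion=[
    [0,50,0,-2,0,0,0],
    [0,45,0,0,0,0,0],
    [0,30,0,0,0,0,0],
    [0,20,0,0,0,0,0],
    [0,0,0,0,0,0,0],
  ],
)

```text
clock: 8.93
position: [0.6168, -0.1379, 0.2565]
ee_rot: [-1.147, 1.249, 1.15]
force: [0.5, -0.4, 1.2]
width: 0.004
```

```bash
python3 -c "
from h import *
state();save('side','side6.png',(215,120,350,230),5)"
```

```text
8.925 tcp [ 0.6168 -0.1379  0.2565] fix [ -1.1099 -98.0138 256.521 ] F [ 0.4857 -0.4302  1.159 ] w 0.004373439192745981
axes
 [[-0.0023 -0.9966  0.0826]
 [ 0.0006  0.0826  0.9966]
 [-1.      0.0024  0.0004]]
```

View pics/side6.png

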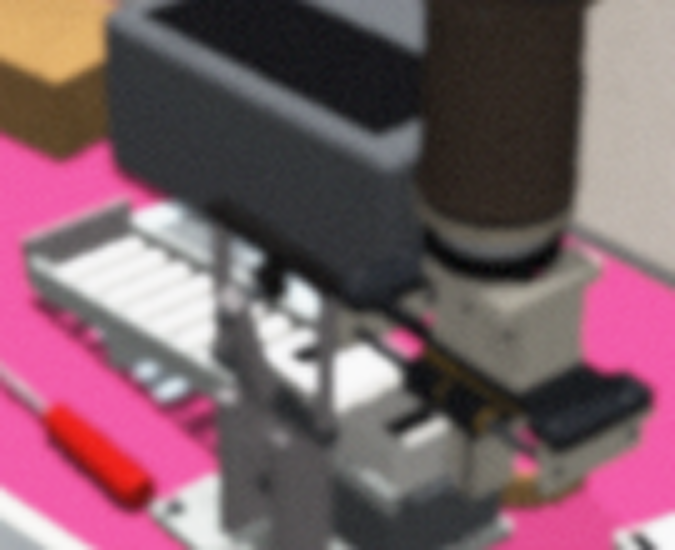

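The closed fingers hang behind the module's -y face near (480,460), clear of the clamp and the module look-alikes.

arm_command(
  motion=[
    [0,0,0,8,0,0,0],
    [0,0,0,6,0,0,0],
    [0,0,0,6,0,0,0],
    [0,0,0,6,0,0,0],
    [0,0,0,6,0,0,0],
  ],
)

```text
clock: 9.6
position: [0.6198, -0.1076, 0.2577]
ee_rot: [-1.15, 1.246, 1.148]
force: [0.5, -3.0, 3.4]
width: 0.005
```

arm_command(
  motion=[
    [0,0,0,6,0,0,0],
    [0,0,0,6,0,0,0],
    [0,0,0,6,0,0,0],
    [0,0,0,6,0,0,0],
    [0,0,0,6,0,0,0],
  ],
)

```text
clock: 10.22
position: [0.6221, -0.0769, 0.2572]
ee_rot: [-1.15, 1.246, 1.15]
force: [-0.4, -4.0, 3.5]
width: 0.008
```

```bash
cat > m.py <<'E'
from h import *
state()
d=get_image("side"); q=w2f(cloud(d))*1e3
m=(abs(q[:,0])<38)&(q[:,1]>-70)&(q[:,1]<130)&(q[:,2]>85)&(q[:,2]<104); r=q[m]; print("module top",len(r),np.percentile(r,[2,50,98],0))
print([(w2f(p["point"])*1e3,p["p"]) for p in pinpoint("side","module")[:2]])
E
python3 m.py
```

```text
10.225 tcp [ 0.6221 -0.0769  0.2572] fix [ -0.6785 -36.7278 257.2399] F [-0.4354 -4.0449  3.5269] w 0.007697001816709933
axes
 [[-0.     -0.9968  0.08  ]
 [ 0.      0.08    0.9968]
 [-1.      0.      0.    ]]
module top 331 [[-34.4102 -54.3811  86.3365]
 [-11.682   24.4694  99.3381]
 [ 17.5786  93.6751 103.4503]]
[(array([ -18.9703, -193.836 ,   -2.1   ]), 0.94), (array([ 110.3674, -164.1049,    3.4   ]), 0.94)]
```

arm_command(
  motion=[
    [0,0,0,6,0,0,0],
    [0,0,0,6,0,0,0],
    [0,0,0,6,0,0,0],
    [0,0,0,6,0,0,0],
    [0,0,0,6,0,0,0],
  ],
)

```text
clock: 10.95
position: [0.6245, -0.0469, 0.2573]
ee_rot: [-1.15, 1.246, 1.15]
force: [0.1, -2.8, 1.6]
width: 0.002
```

```bash
python3 m.py
```

```text
10.95 tcp [ 0.6245 -0.0469  0.2573] fix [ -0.6243  -6.7174 257.2767] F [ 0.0738 -2.7854  1.6041] w 0.002063951134248655
axes
 [[ 0.0001 -0.9968  0.0799]
 [-0.0001  0.0799  0.9968]
 [-1.     -0.0001 -0.    ]]
module top 250 [[-34.7237 -24.6335  87.2331]
 [-11.1075  50.6391  98.9021]
 [ 15.5175 124.6417 103.1673]]
[(array([ 109.6099, -164.6672,    2.3   ]), 0.97), (array([-0.0767, 76.0371, 59.1   ]), 0.76)]
```

arm_command(
  motion=[
    [0,0,0,5,0,0,0],
    [0,0,0,5,0,0,0],
    [0,0,0,4,0,0,0],
    [0,0,0,3,0,0,0],
    [0,0,0,2,0,0,0],
  ],
)

```text
clock: 11.68
position: [0.626, -0.0278, 0.2571]
ee_rot: [-1.15, 1.246, 1.151]
force: [-0.3, -0.4, 0.5]
width: 0.008
```

```bash
python3 m.py
```

```text
11.675 tcp [ 0.626  -0.0278  0.2571] fix [ -0.7161  12.4512 257.072 ] F [-0.3003 -0.3579  0.4812] w 0.007587413615172671
axes
 [[-0.0003 -0.9968  0.0795]
 [ 0.0003  0.0795  0.9968]
 [-1.      0.0003  0.0003]]
module top 187 [[-34.732   -5.6721  85.6177]
 [-10.4988  57.8947  98.5081]
 [  9.5621 125.9985 103.7899]]
[(array([ -22.1126, -192.1818,   -2.3   ]), 0.92), (array([ 109.546 , -163.8698,    3.2   ]), 0.79)]
```

Contact force is gone, so I'll wait briefly and see whether it rolls.

arm_command(
  motion=[
    [0,0,0,0,0,0,0],
    [0,0,0,0,0,0,0],
    [0,0,0,0,0,0,0],
    [0,0,0,0,0,0,0],
  ],
)

```text
clock: 12.28
position: [0.626, -0.0284, 0.2572]
ee_rot: [-1.15, 1.246, 1.15]
force: [0.8, 0.4, -0.2]
width: 0.007
```

```bash
cat > m2.py <<'E'
from h import *
s=arm.observe(); print(s["clock"],s["force"])
for c in("top","side"):
    d=get_image(c); q=w2f(cloud(d))*1e3
    h=62-np.tan(.14)*(q[:,1]-70)   # track plane; module top about 36 above
    m=(abs(q[:,0])<36)&(q[:,1]>60)&(q[:,1]<320)&(q[:,2]-h>28)&(q[:,2]-h<46); r=q[m]
    print(c,len(r),np.percentile(r,[2,50,98],0)[:,1] if len(r) else "",[(w2f(p["point"])*1e3,round(p["p"],2)) for p in pinpoint(c,"module")[:3]])
E
python3 m2.py
```

```text
12.275 [ 0.7926  0.3554 -0.1601]
top 316 [ 76.091  129.5895 153.3298] [(array([ 1.5518, 89.5103, 59.8   ]), 0.9), (array([ 113.9874, -161.7079,    3.2   ]), 0.84), (array([ -22.6501, -196.7393,   -4.1   ]), 0.69)]
side 140 [ 61.7087 105.9309 312.4042] [(array([ -23.1132, -193.4658,   -1.8   ]), 0.92), (array([ 111.1051, -164.5473,    1.3   ]), 0.89), (array([ 2.496 , 94.0001, 56.5   ]), 0.59)]
```

arm_command(
  motion=[
    [0,0,0,0,0,0,0],
    [0,0,0,0,0,0,0],
    [0,0,0,0,0,0,0],
    [0,0,0,0,0,0,0],
  ],
)

```text
clock: 12.98
position: [0.626, -0.0283, 0.2572]
ee_rot: [-1.15, 1.246, 1.15]
force: [-1.0, -1.0, 1.1]
width: 0.007
```

```bash
python3 m2.py
```

```text
12.975 [-1.0095 -0.9907  1.0831]
top 462 [ 76.6714 140.955  174.8803] [(array([  0.5352, 112.2016,  54.8   ]), 0.79), (array([ 115.1798, -162.8162,    0.    ]), 0.72), (array([ -19.7518, -194.0992,   -0.6   ]), 0.71)]
side 228 [ 60.999  131.9356 179.5102] [(array([ 114.7091, -161.951 ,    0.2   ]), 0.77), (array([  0.8767, 120.4553,  52.    ]), 0.71), (array([ -23.4164, -192.186 ,    0.3   ]), 0.71)]
```

It is rolling by itself. I'll back off from it and then rise.

arm_command(
  motion=[
    [0,0,0,-10,0,0,0],
    [0,-20,0,-10,0,0,0],
    [0,-40,0,-10,0,0,0],
    [0,-50,0,-10,0,0,0],
    [0,-40,0,-10,0,0,0],
  ],
)

```text
clock: 13.8
position: [0.6218, -0.0796, 0.4093]
ee_rot: [-1.15, 1.246, 1.148]
force: [0.9, -0.3, -0.3]
width: 0.006
```

arm_command(
  motion=[
    [0,0,0,-30,0,0,0],
    [0,0,0,-40,0,0,0],
    [0,0,0,-40,0,0,0],
    [0,0,0,-30,0,0,0],
    [0,0,0,0,0,0,0],
  ],
)

```text
clock: 14.42
position: [0.6094, -0.2219, 0.4073]
ee_rot: [-1.147, 1.25, 1.145]
force: [-0.4, 0.6, 0.8]
width: 0.007
```

arm_command(
  motion=[
    [0,0,0,0,0,0,0],
    [0,0,0,0,0,0,0],
    [0,0,0,0,0,0,0],
    [0,0,0,0,0,0,0],
    [0,0,0,0,0,0,0],
  ],
)

```text
clock: 15.05
position: [0.6109, -0.2176, 0.4072]
ee_rot: [-1.15, 1.246, 1.15]
force: [0.1, 0.4, 0.3]
width: 0.005
```

```bash
python3 m2.py; python3 -c "
from h import *
save('side','side7.png',(195,110,345,230),5)
save('top','top7.png',(150,120,320,240),4)
d=get_image('top');q=w2f(cloud(d))*1e3
m=(q[:,0]>-120)&(q[:,0]<-30)&(abs(q[:,1])<55)&(q[:,2]>170)&(q[:,2]<245);print('handle',np.median(q[m],0))"
```

```text
15.05 [0.124  0.4465 0.2752]
top 724 [204.8821 259.6625 317.5957] [(array([ 115.965 , -161.3487,   -0.2   ]), 0.77), (array([ -19.0376, -196.7507,   -5.    ]), 0.63), (array([-107.0696,  185.537 ,   -1.8   ]), 0.63)]
side 399 [198.8608 250.2166 314.2549] [(array([ -22.0369, -191.8747,    0.5   ]), 0.95), (array([ 111.8432, -167.4978,   -0.1   ]), 0.79), (array([  3.1854, 260.588 ,  30.6   ]), 0.72)]
handle [-76.4113   3.9119 227.7719]
```

View pics/side7.png

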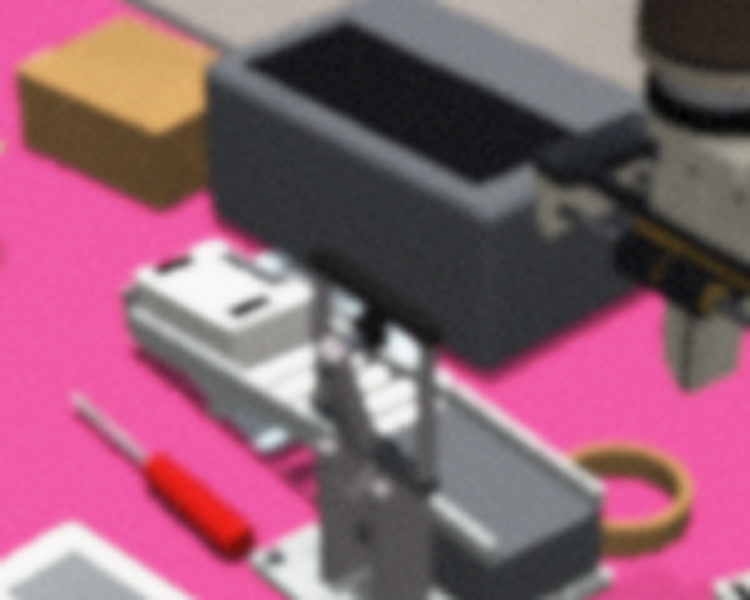

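View pics/top7.png

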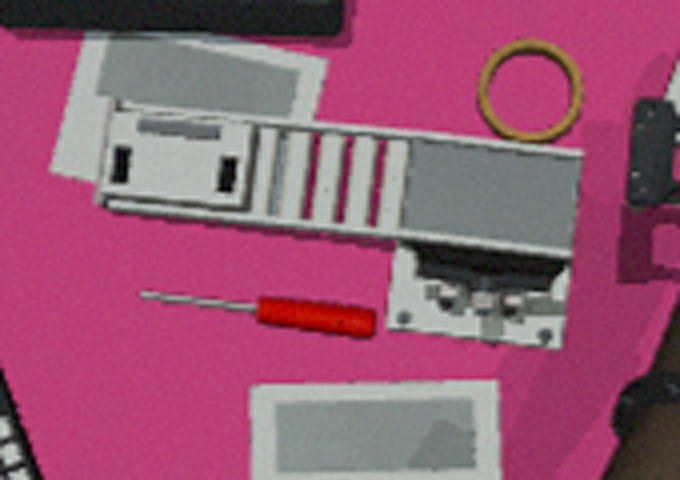

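The module lies flat against the end stop at (180,160) in the top view. The clamp is open, and nothing else has moved in these views.

```bash
python3 -c "
from cell import arm
print(arm.sign_off())"
```

```text
the job is handed in; nothing more can be done
None
```

The job is done and handed in at about 15 s of the 51 s allowed. I gripped the crossbar, swung the handle over centre to its stop, and released it. Then I pushed the module out of its nest with closed fingers, at about 48 mm/s and then more slowly. It rolled down the track by itself, and the arm backed away clear.

**Last checks:**
- **Clamp:** it stayed open without being held, with the crossbar at about 228 mm and the arm leaned back.
- **Module:** it sits square against the end stop. The depth images put its top at 199–318 mm along the fixture's y, and the network put its origin at about 260 mm from the side view; the target is 253 mm. That gap is within measuring error, because I took the fixture's pose from the network's estimates. I took only one position reading after it stopped.
- **Disagreement:** in the top view the network's first three finds for the module were other things: the two look-alikes and a spot near the screwdriver. For that view I went by the picture and the depth data instead.
- **Forces:** I saw at most about 17 N at the wrist, and under 6 N while pushing.
- **Other things:** the screwdriver, tape and look-alikes looked untouched in the views I had. I did not check the mug, calculator and remote again at the end, but the arm passed well above that side.

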